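# Bed the heat sink in the toggle-clamp jig

## Robot

A 6-joint arm with a two-finger parallel gripper is mounted at the origin on the work surface. World frame = base frame: x ahead of the robot, y to its left, z up, the work surface at z = 0. Lengths are in m, angles in rad, forces in N, time in s.
With the tool pointing down it reaches from about 0.35 to 0.775 m from the base axis. Payload 7.3 kg.
Tool frame: the origin (TCP) lies midway between the tips of the shut fingers; the grasp point (between the pads) lies 19 mm behind it (robot.tcp_to_grasp is the distance from the TCP to the grasp point, in m); x points along the fingers, z is the direction in which the jaws open and shut, and the axes are right-handed (so a half turn about x gives the same grasp; the last joint's range is limited). The gripper opens to 92 mm and grips with 3 to 60 N. Pads are 19 mm wide; open, the fingers measure 130 mm over their backs; the gripper's body (75 mm by 190 mm) begins 47 mm behind the grasp point.
Start: joints at [-1.276, 0.342, 1.524, -0, 1.275, -0.146], TCP at [0.224, -0.475, 0.227] pointing down, gripper open.
Joint ranges: [-2.53, 2.53], [-0.77, 2.02], [0.04, 2.7], [-1, 4.14], [0.28, 2.66], [-3.11, 3.11]. Speed limits (rad/s): [2.57, 2.57, 3.14, 3.14, 3.14, 3.14].

## Interface

Orientations are given as [roll, pitch, yaw] about the fixed x, y, z axes, in that order (R = Rz(yaw) Ry(pitch) Rx(roll)).
In Python, from cell import robot gives the robot as it stands.
- The arm moves only by the tool move_arm, never from a script. Its argument "deltas" is a list of rows, each an object with "dp": the shift along the tool's x, y, z in m, a list of three; "turn": the turn, a rotation vector about the tool's x, y, z in degrees, a list of three. A call has 1 to 10 rows; each row is the pose to reach, as a shift and turn from the pose commanded when the call began, along the tool's axes at that moment; what a row does not reach only later rows make up. A row lasts 1/10 s, in which the tool goes at most 50 mm and 8.59 degrees, less where a joint would pass 70% of its speed; a pose out of reach is approached as far as the arm can. A call with a gripper value outside its range is refused whole. "hand" is the finger opening in m, from 0 to 0.0918, set as the call begins (left out, the last holds). The fingers move at their own pace and stop on an object; "squeeze" is the grip in N (left out, the last holds). Time passes only in rows, so rows that repeat a pose let the fingers close. It gives the time, the measured TCP pose, the force and the opening at its end, in the units of the state.
- robot.observe(): the state, without advancing time (a new reading comes with each control period).
- robot.read_camera(name): name is "scene" or "top" or "wrist"; returns (picture, depth): 480x640x3 uint8, red, green, blue; 480x640 float32, m along the optical axis (not along the pixel's ray), 0 where there is no reading.
- robot.camera_info(name): a dict with "fx", "fy", "cx", "cy" (pixels), "k1" (the pictures are not rectified: a ray, as slopes to the right and down, at radius r is drawn at 1 + k1 r^2 times it, then the intrinsics apply), "R" (3x3) and "t" (3): a world point X has camera coordinates R X + t. Camera axes: x right, y down, z forward; pixel columns grow to the right and rows downward; lengths in m; the calibration is good to about 2 mm. A picture is of the moment at which its call begins: read the wrist's pose just before it. camera_info takes no time and is no camera call; for the wrist camera it gives the pose at the moment of the call.
- robot.hand_in(): hands the job in, once; it reports no verdict.
The state is a dict: "time": time; "qpos": joint angles; "qvel": joint speeds; "joint_efforts": joint torques, N m; "tool_pos": TCP position; "tool_rot": TCP orientation; "contact_force": force on the tool from outside, world axes, zero at the start; "torque": the same for the moment, N m; "opening": finger opening in m.
Only numpy, scipy, OpenCV 4.12 (cv2) and the standard library are available. Lean on these libraries where they do the work, as an engineer would, in place of code of your own. Each camera call takes 0.05 s, during which the arm holds its last target.

## Task

Slide the black heat sink along the rails until it is fully home against the brass stop, without lifting it; then swing the red clamp handle over centre so that the foot locks down on it, and take the robot's hand off the jig for at least three seconds while the clamp holds by itself. Then swing the handle all the way back so that the clamp is fully open, with the heat sink still home against the stop, and leave everything else where it stands.

Things in the scene. Friction and masses are not known exactly. Their poses are not given: they have to be found in the camera images.
- fixture: pressing jig bolted to the table: grey base plate 110 mm (its x) x 280 mm (its y, from -90 to +190 mm) x 10 mm thick. Origin on the table's surface, on the jig's centre line; z up; +y runs from the clamp to the nest, yaw within 0.5 rad. Clamp cheeks: y = -63 to -3 mm, 36 mm wide overall, up to 72 mm high
- stop_face (a point): middle of the face of the brass end stop that the heat sink must touch; the face looks to jig +y and lies at jig y = 35 mm; its top is 22 mm above the table. From it two low steel rails run 140 mm along +y, 67 mm apart, tops 20 mm above the table: the nest
- sink_center (a point): centre of the loose black finned heat sink, 18 mm above its underside: 64 (jig x) x 60 (jig y) x 38 mm high, 0.3 kg, with a bare aluminium land 22 mm wide along its middle (36 mm high) for the clamp foot. It stands on the base plate between the rails (1.5 mm play each side), 18 to 50 mm short of the stop; when home this point is at jig x = 0, y = 65 mm
- clamp_handle (a joint): angle of the red clamp handle, rad. 0 = fully open: it leans 0.95 rad from upright towards jig -y and the clamp arm stands up. Grows as the handle swings up and over towards +y, bringing the arm down: foot meets the sink near 0.68, upright 0.95, dead centre 1.0, stop 1.15 = locked. Passing centre either way takes up to 6 N at the grip; elsewhere friction (2.5 N) keeps it where it is left
- handle_pivot (a point): the handle's hinge axis, parallel to jig x: at jig x = 0, y = -37 mm, 53 mm above the table
- handle_end (a point): outer tip of the handle, on its centre line, 115 mm from the hinge axis. The handle is a straight round bar square to the axis: red grip 18 mm thick over the outer 70 mm, steel 12 mm thick below. It can be pushed from either side with closed fingers
- press_foot (a joint): how far the sprung rubber foot (16 mm across) on the clamp arm is pushed in, m: 0 when free, about 0.003 when clamped. The arm, 14 mm wide, pivots at jig y = -20 mm, 66 mm above the table. Open, it reaches 157 mm above the table, foot pointing over the nest to jig y = 15 mm; clamped, it lies level, 60 to 74 mm high, out to jig y = 71 mm
- driver: loose blue-handled screwdriver, 150 mm long, about 25 mm high, lying lengthwise beside the jig on its +x side, about 105 mm from the jig's centre line; leave alone
- screw_tin: loose round steel tin, 60 mm across, 26 mm high, standing about 115 mm from the jig's centre line on its -x side; origin at its underside; leave alone
- circuit_board: loose green circuit board, 70 x 100 mm, 24 mm high; origin at its underside; leave alone
- spare_block: loose bare aluminium block, 50 x 50 x 30 mm; origin at its underside; leave alone
- post: loose steel post on a black round foot, 40 mm across, 65 mm high; origin at its underside; leave alone
- cuvette_rack: loose white rack, 60 x 150 mm, with clear cuvettes in it, 54 mm high; origin at its underside; leave alone
There are look-alikes about, which are no part of the job. Leave any orange look-alike of the part that bears sink_center alone.

How it is judged:
On the way, in this order (a step that is already met when the one before it is completed fails the run):
1. the heat sink is home against the brass stop while the clamp is still open (y of sink_center in the frame of fixture between 0.061 and 0.068 m and x of sink_center in the frame of fixture between -0.005 and 0.005 m and z of sink_center in the frame of fixture below 0.031 m and angle between sink_center's own z axis and vertical below 0.06 rad and value of joint clamp_handle below 0.5 rad), for 0.2 s.
2. the clamp is locked over centre with its foot pressed on the heat sink, which is home, and holds by itself for three seconds with the robot off the jig (y of sink_center in the frame of fixture between 0.061 and 0.068 m and x of sink_center in the frame of fixture between -0.005 and 0.005 m and z of sink_center in the frame of fixture below 0.031 m and angle between sink_center's own z axis and vertical below 0.06 rad and value of joint clamp_handle above 1.06 rad and value of joint press_foot above 0.0015 m and contact force between each of the fingers, the arm and fixture below 0.3 N), for 3 s.
At the end, for the whole second after the job is handed in: the clamp handle is back at its open end (joint below 0.2 rad) and still, and the heat sink lies flat in the nest within 3 mm of the brass stop (its centre at jig y = 61 to 68 mm) (y of sink_center in the frame of fixture between 0.061 and 0.068 m and x of sink_center in the frame of fixture between -0.005 and 0.005 m and z of sink_center in the frame of fixture below 0.031 m and angle between sink_center's own z axis and vertical below 0.06 rad and value of joint clamp_handle below 0.2 rad and velocity of joint clamp_handle between -0.05 and 0.05 rad/s); the robot touches nothing.
It fails at once if the heat sink is lifted off the base plate by more than 8 mm or tipped (z of sink_center in the frame of fixture above 0.036 m or angle between sink_center's own z axis and vertical above 0.25 rad).
It fails at once if a bystander (driver, screw tin, circuit board, spare block, post, cuvette rack) is moved by more than 15 mm (distance of any of driver, screw_tin, circuit_board, spare_block, post, cuvette_rack from where it was at the start of the episode above 0.015 m).
It also fails if it takes over 67 s, if anything falls off the work surface, if the arm or the gripper's body presses on something with over 40 N, if the wrist force passes 120 N, or if a joint passes its speed limit or range.

## Working session

There is one attempt and no reset: what is moved stays moved. The work goes in short steps, Python scripts to look and compute and a tool call to move; the robot and the scene stay as the last step left them, time stands still between calls to the robot, and variables do not carry over. Pictures are saved under pics/ and viewed, and the job is handed in when it is done.

Besides the shell and the picture viewer there is one more tool, called after "Call:" as a command line: name --argument value ..., lists and objects as JSON in quotes. move_arm: Moves the arm, as the interface text tells. Its arguments: {"type":"object","properties":{"deltas":{"type":"array"},"hand":{"type":"number"},"squeeze":{"type":"number"}},"required":["deltas"]}

```bash
mkdir -p pics; ls; python3 - <<'E'
from cell import robot
import cv2,numpy as np
o=robot.observe(); print(o)
for n in ["scene","top","wrist"]:
    i=robot.camera_info(n); print(n,i)
    p,d=robot.read_camera(n)
    cv2.imwrite(f"pics/{n}0.png",p[:,:,::-1]); np.save(f"pics/{n}0.npy",d)
E
```

```text
pics
{'time': 0.0, 'qpos': array([-1.27602058e+00,  3.42744403e-01,  1.52501268e+00,  3.50008410e-05,
        1.27541004e+00, -1.45976337e-01]), 'qvel': array([ 0.00148263,  0.00295294, -0.00012163, -0.00248687,  0.00253379,
        0.00014501]), 'joint_efforts': array([-1.11443722e-03, -4.31248212e+01, -2.44212538e+01,  7.17292889e-02,
        5.61598269e-02, -1.34935053e-04]), 'tool_pos': array([ 0.22389683, -0.4744128 ,  0.22603523]), 'tool_rot': array([2.97436227, 1.5692215 , 1.84430781]), 'contact_force': array([ 1.15278409, -0.66669327, -0.59362575]), 'torque': array([ 0.01920461, -0.0030143 , -0.02837393]), 'opening': 0.09173328712133375}
scene {'fx': 500.16924881193097, 'fy': 500.16924881193097, 'cx': 316.1447923419809, 'cy': 240.20197275587523, 'k1': -0.05063429320556183, 'R': array([[-0.66631342,  0.745564  , -0.01267879],
       [ 0.60313192,  0.52886721, -0.59710246],
       [-0.4384727 , -0.40550437, -0.80206477]]), 't': array([ 0.36966661, -0.24737044,  1.51167587])}
top {'fx': 487.5876178416779, 'fy': 487.5876178416779, 'cx': 316.75130118401006, 'cy': 236.56073376891993, 'k1': -0.10162718938978808, 'R': array([[ 0.01083383, -0.99993688, -0.00297599],
       [-0.9975302 , -0.01060111, -0.06943427],
       [ 0.06939834,  0.00372088, -0.99758209]]), 't': array([-0.03330051,  0.53138017,  1.46942802])}
wrist {'fx': 349.70808848629883, 'fy': 349.70808848629883, 'cx': 319.2758483502852, 'cy': 245.13446214253608, 'k1': 0.0025092462340135743, 'R': array([[ 0.4260244 , -0.90471115, -0.00097137],
       [-0.86209587, -0.40628223,  0.30286212],
       [-0.27439739, -0.12818924, -0.95303389]]), 't': array([-0.52566185, -0.03747812,  0.39143983])}
```

View pics/scene0.png

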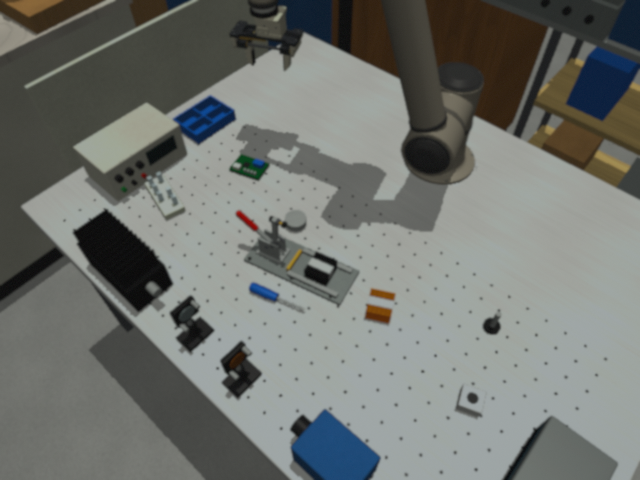

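View pics/top0.png

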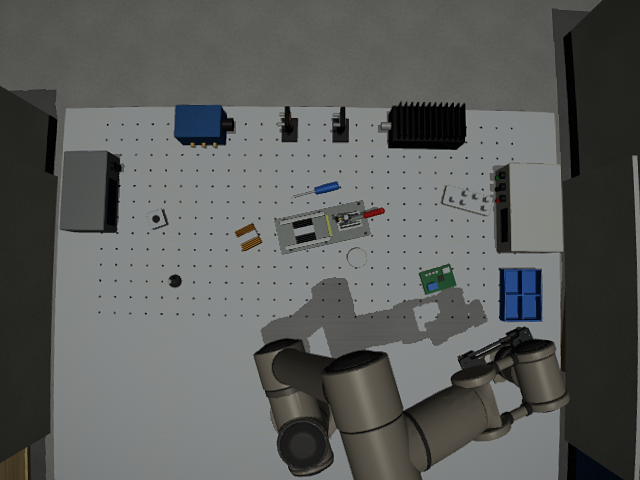

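The scene shows the jig near (300,270) with the red handle at (247,220). In the top view the jig is at (320,228), with its +y pointing to image left (world +y). Next I'll zoom in.

```bash
cat > h.py <<'E'
import numpy as np, cv2
def K(i): return np.array([[i['fx'],0,i['cx']],[0,i['fy'],i['cy']],[0,0,1.]]), np.array([i['k1'],0,0,0.])
def ray(i,uv):
    k,d=K(i); n=cv2.undistortPoints(np.array(uv,float).reshape(-1,1,2),k,d).reshape(-1,2)
    dr=np.c_[n,np.ones(len(n))]@i['R']; o=-i['R'].T@i['t']; return o,dr
def onplane(i,uv,z):
    o,d=ray(i,uv); s=(z-o[2])/d[:,2]; return o+d*s[:,None]
def proj(i,X):
    k,d=K(i); return cv2.projectPoints(np.array(X,float).reshape(-1,1,3),cv2.Rodrigues(i['R'])[0],i['t'],k,d)[0].reshape(-1,2)
E
python3 - <<'E'
import cv2
p=cv2.imread('pics/top0.png')[170:290,220:400]; cv2.imwrite('pics/topz.png',cv2.resize(p,None,fx=4.4,fy=4.4,interpolation=cv2.INTER_CUBIC))
p=cv2.imread('pics/scene0.png')[195:315,220:400]; cv2.imwrite('pics/scenez.png',cv2.resize(p,None,fx=4.4,fy=4.4,interpolation=cv2.INTER_CUBIC))
E
```

```text
(no output)
```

View pics/topz.png

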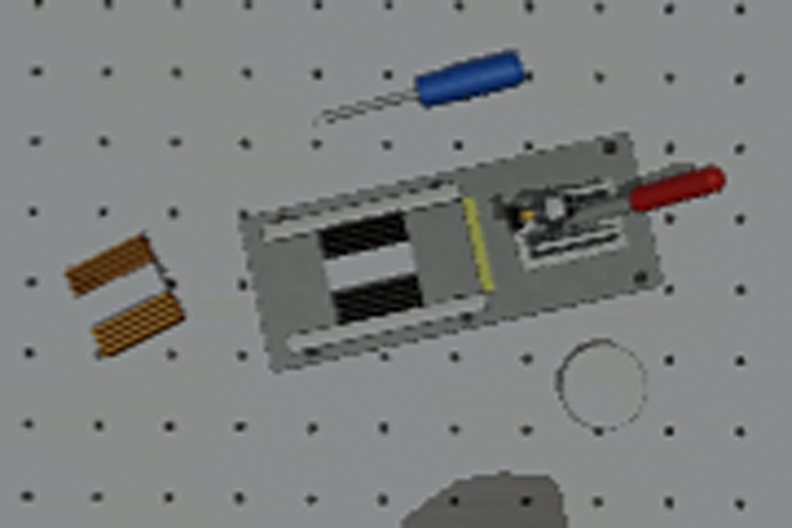

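View pics/scenez.png

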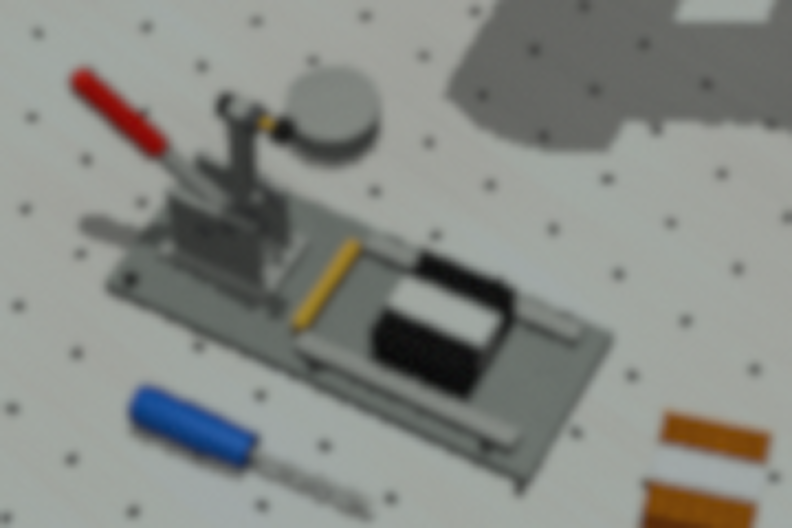

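```bash
cat > meas.py <<'E'
from cell import robot
from h import *
from scipy.optimize import least_squares
it=robot.camera_info('top'); isc=robot.camera_info('scene')
f=lambda a,ox,oy:(np.array(a,float)+.5)/4.4-.5+[ox,oy]
tp=f([(241,215),(626,133),(662,285),(275,370)],220,170)
J=np.array([(.055,.19),(.055,-.09),(-.055,-.09),(-.055,.19)])
W=onplane(it,tp,.01)[:,:2]; print(W)
sp=f([(612,336),(522,488),(108,285)],220,195)
Js=np.array([(-.055,.19),(.055,.19),(.055,-.09)])
Ws=onplane(isc,sp,.01)[:,:2]; print(Ws)
def fit(J,W):
    def r(p):
        c,s=np.cos(p[2]),np.sin(p[2]); return (J@np.array([[c,s],[-s,c]])+p[:2]-W).ravel()
    s=least_squares(r,[.5,0,0]); return s.x,np.round(s.fun*1000,1)
print(fit(J,W)); print(fit(Js,Ws)); print(fit(np.r_[J,Js],np.r_[W,Ws]))
E
python3 meas.py
```

```text
[[ 0.58674009  0.10353004]
 [ 0.64745395 -0.16572959]
 [ 0.54072996 -0.19129822]
 [ 0.47851451  0.07798413]]
[[ 0.48053625  0.07784732]
 [ 0.59025221  0.10323837]
 [ 0.64737982 -0.16581305]]
(array([ 0.57454644, -0.09261089,  0.22564626]), array([-1.1,  1.3,  0.8, -2.3,  0.3, -1.3, -0.1,  2.3]))
(array([ 0.57581743, -0.09325026,  0.21888743]), array([ 0.3,  2.4, -2. ,  0.9,  1.7, -3.3]))
(array([ 0.57511371, -0.09290448,  0.2218995 ]), array([ 0.2,  1. ,  1.1, -2.9,  0.5, -1.5,  1.1,  2.3, -0.9,  2.5, -3.3,
        1.3,  1.2, -2.8]))
```

```bash
cat >> h.py <<'E'
JO=np.array([.5751,-.0929]); JY=.222
def w2j(X):
    X=np.atleast_2d(X); d=X[:,:2]-JO; c,s=np.cos(JY),np.sin(JY); r=X.copy(); r[:,0]=d[:,0]*c+d[:,1]*s; r[:,1]=-d[:,0]*s+d[:,1]*c; return r
def j2w(X):
    X=np.atleast_2d(np.array(X,float)); c,s=np.cos(JY),np.sin(JY); r=X.copy(); r[:,0]=JO[0]+X[:,0]*c-X[:,1]*s; r[:,1]=JO[1]+X[:,0]*s+X[:,1]*c; return r
E
python3 - <<'E'
from cell import robot
from h import *
it=robot.camera_info('top'); isc=robot.camera_info('scene')
f=lambda a,ox,oy:(np.array(a,float)+.5)/4.4-.5+[ox,oy]
print('land', w2j(onplane(it,f([(325,262),(410,242),(415,272),(333,290)],220,170),.046)).round(4))
print('sinktop',w2j(onplane(it,f([(318,234),(405,212),(425,305),(337,323)],220,170),.048)).round(4))
print('land sc', w2j(onplane(isc,f([(405,278),(503,312),(490,347),(388,309)],220,195),.046)).round(4))
print('stop top', w2j(onplane(it,f([(464,198),(484,292)],220,170),.022)).round(4))
print('stop sc', w2j(onplane(isc,f([(360,243),(304,328)],220,195),.022)).round(4))
tip=j2w([0,-.037-.115*np.sin(.95),.053+.115*np.cos(.95)]); pt=proj(it,tip)[0]; ps=proj(isc,tip)[0]
print('tip', (pt-[220,170]+.5)*4.4-.5, (ps-[220,195]+.5)*4.4-.5)
# all features redraw check
im=cv2.resize(cv2.imread('pics/top0.png')[170:290,220:400],None,fx=4.4,fy=4.4,interpolation=cv2.INTER_CUBIC)
E
```

```text
land [[ 0.0066  0.1372  0.046 ]
 [ 0.0078  0.0777  0.046 ]
 [-0.013   0.0786  0.046 ]
 [-0.0133  0.1358  0.046 ]]
sinktop [[ 0.0261  0.1378  0.048 ]
 [ 0.0284  0.0767  0.048 ]
 [-0.0366  0.0767  0.048 ]
 [-0.036   0.1377  0.048 ]]
land sc [[-0.0118  0.0761  0.046 ]
 [-0.0178  0.1355  0.046 ]
 [ 0.0061  0.1401  0.046 ]
 [ 0.0111  0.0781  0.046 ]]
stop top [[ 0.0322  0.0344  0.022 ]
 [-0.0347  0.0346  0.022 ]]
stop sc [[-0.0351  0.0322  0.022 ]
 [ 0.0317  0.034   0.022 ]]
tip [724.5884607  176.12888435] [73.14000984 74.34375703]
```

```bash
cat >> h.py <<'E'
from scipy.spatial.transform import Rotation as Ro
def goalR(sign=1):
    c,s=np.cos(JY),np.sin(JY); x=np.array([0,0,-1.]); z=sign*np.array([c,s,0]); return np.c_[x,np.cross(z,x),z]
def plan(o,pts,sign=1):
    R=Ro.from_euler('xyz',o['tool_rot']).as_matrix(); P=o['tool_pos']
    print('t',o['time'],'tcp jig',w2j(P).round(4)[0],'F',o['contact_force'].round(2),'open',round(o['opening'],4))
    tv=Ro.from_matrix(R.T@goalR(sign)).as_rotvec(degrees=True); print('turn',tv.round(2))
    for p in pts: print(p,'dp',(R.T@(j2w(p)[0]-P)).round(4))
E
python3 - <<'E'
from cell import robot
from h import *
o=robot.observe()
for s in (1,-1): plan(o,[(-.002,.17,.2),(-.002,.17,.025)],s)
E
```

```text
t 0.15 tcp jig [-0.4266 -0.295   0.2262] F [-0.14 -0.36  0.32] open 0.0918
turn [-7.746e+01 -5.000e-02 -5.000e-02]
(-0.002, 0.17, 0.2) dp [ 0.0267  0.5154 -0.3617]
(-0.002, 0.17, 0.025) dp [ 0.2017  0.5154 -0.3615]
t 0.15 tcp jig [-0.4266 -0.295   0.2262] F [-0.14 -0.36  0.32] open 0.0918
turn [ 1.0254e+02 -5.0000e-02  5.0000e-02]
(-0.002, 0.17, 0.2) dp [ 0.0267  0.5154 -0.3617]
(-0.002, 0.17, 0.025) dp [ 0.2017  0.5154 -0.3615]
```

Call:
move_arm --deltas '[{"dp": [0.027, 0.515, -0.362], "turn": [-77.46, 0, 0]}, {"dp": [0.027, 0.515, -0.362], "turn": [-77.46, 0, 0]}, {"dp": [0.027, 0.515, -0.362], "turn": [-77.46, 0, 0]}, {"dp": [0.027, 0.515, -0.362], "turn": [-77.46, 0, 0]}, {"dp": [0.027, 0.515, -0.362], "turn": [-77.46, 0, 0]}, {"dp": [0.027, 0.515, -0.362], "turn": [-77.46, 0, 0]}, {"dp": [0.027, 0.515, -0.362], "turn": [-77.46, 0, 0]}, {"dp": [0.027, 0.515, -0.362], "turn": [-77.46, 0, 0]}, {"dp": [0.027, 0.515, -0.362], "turn": [-77.46, 0, 0]}, {"dp": [0.027, 0.515, -0.362], "turn": [-77.46, 0, 0]}]' --hand 0 --squeeze 20

```text
time: 1.15
tool_pos: [0.4716, -0.0386, 0.2052]
tool_rot: [-1.503, 1.571, -1.276]
contact_force: [0.3, -1.5, -0.7]
opening: 0.0166
```

```bash
python3 - <<'E'
from cell import robot
from h import *
o=robot.observe()
plan(o,[(-.002,.17,.2),(-.002,.17,.025)]); print(o['qpos'])
E
```

```text
t 1.15 tcp jig [-0.089   0.0757  0.2052] F [ 0.25 -1.53 -0.73] open 0.0166
turn [0.25 0.   0.02]
(-0.002, 0.17, 0.2) dp [0.0052 0.0939 0.0874]
(-0.002, 0.17, 0.025) dp [0.1802 0.0939 0.0874]
[-2.43685767e-01  2.67550398e-01  1.69468988e+00 -2.44423797e-04
  1.17921756e+00 -4.70006801e-01]
```

Call:
move_arm --deltas '[{"dp": [0.005, 0.047, 0.044], "turn": [0, 0, 0]}, {"dp": [0.005, 0.08, 0.075], "turn": [0, 0, 0]}, {"dp": [0.005, 0.08, 0.075], "turn": [0, 0, 0]}, {"dp": [0.005, 0.08, 0.075], "turn": [0, 0, 0]}, {"dp": [0.005, 0.08, 0.075], "turn": [0, 0, 0]}]'

```text
time: 1.65
tool_pos: [0.526, 0.0531, 0.2]
tool_rot: [-2.866, 1.569, -2.644]
contact_force: [0.5, -0.6, 0.4]
opening: 0.0004
```

```bash
python3 - <<'E'
from cell import robot
from h import *
o=robot.observe()
plan(o,[(-.002,.17,.2),(-.002,.17,.025)])
i=robot.camera_info('wrist');p,d=robot.read_camera('wrist');np.savez('pics/w1.npz',d=d,**i)
cv2.imwrite('pics/w1.png',p[:,:,::-1])
for X in [(0,.035,.022),(0,.19,.01),(.055,.19,.01),(-.055,.19,.01),(.0,.137,.046),(-.032,.137,.048),(.032,.137,.048)]: print(X,proj(i,j2w(X))[0].round(1))
E
```

```text
t 1.65 tcp jig [-0.0158  0.1533  0.2   ] F [ 0.46 -0.6   0.39] open 0.0004
turn [-0.   -0.07  0.02]
(-0.002, 0.17, 0.2) dp [-0.      0.0167  0.0138]
(-0.002, 0.17, 0.025) dp [0.175  0.0168 0.014 ]
(0, 0.035, 0.022) [333.8 326.1]
(0, 0.19, 0.01) [335.2 181. ]
(0.055, 0.19, 0.01) [391. 181.]
(-0.055, 0.19, 0.01) [279.4 181. ]
(0.0, 0.137, 0.046) [336.1 243.2]
(-0.032, 0.137, 0.048) [301.8 243.9]
(0.032, 0.137, 0.048) [370.7 243.9]
```

View pics/w1.png

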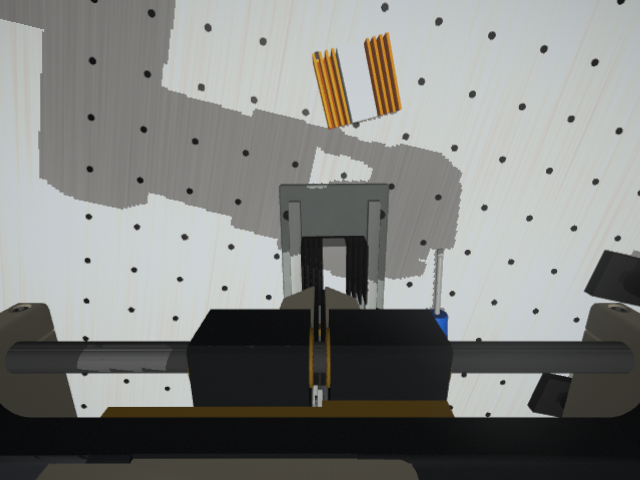

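The plate's far edge is at row 183 (predicted 181), and the sink's near face is at row 237, so the jig pose agrees to about 2 mm. I'll descend behind the sink.

Call:
move_arm --deltas '[{"dp": [0.03, 0.022, 0.014], "turn": [0, 0, 0]}, {"dp": [0.075, 0.022, 0.014], "turn": [0, 0, 0]}, {"dp": [0.12, 0.022, 0.014], "turn": [0, 0, 0]}, {"dp": [0.155, 0.022, 0.014], "turn": [0, 0, 0]}, {"dp": [0.178, 0.022, 0.014], "turn": [0, 0, 0]}, {"dp": [0.178, 0.022, 0.014], "turn": [0, 0, 0]}, {"dp": [0.178, 0.022, 0.014], "turn": [0, 0, 0]}]'

```text
time: 2.4
tool_pos: [0.5356, 0.0772, 0.023]
tool_rot: [-0.873, 1.57, -0.653]
contact_force: [-0.0, -0.6, -0.1]
opening: 0.0001
```

```bash
python3 - <<'E'
from cell import robot
from h import *
o=robot.observe()
plan(o,[(-.002,.16,.022),(-.002,.106,.022)])
p,d=robot.read_camera('scene')
cv2.imwrite('pics/s1.png',cv2.resize(p[185:315,220:400,::-1],None,fx=4.4,fy=4.4,interpolation=cv2.INTER_CUBIC))
E
```

```text
t 2.4 tcp jig [-0.001   0.1746  0.023 ] F [-0.04 -0.58 -0.08] open 0.0001
turn [-0.11  0.01  0.01]
(-0.002, 0.16, 0.022) dp [ 0.001  -0.0146 -0.0009]
(-0.002, 0.106, 0.022) dp [ 0.001  -0.0686 -0.0008]
```

View pics/s1.png

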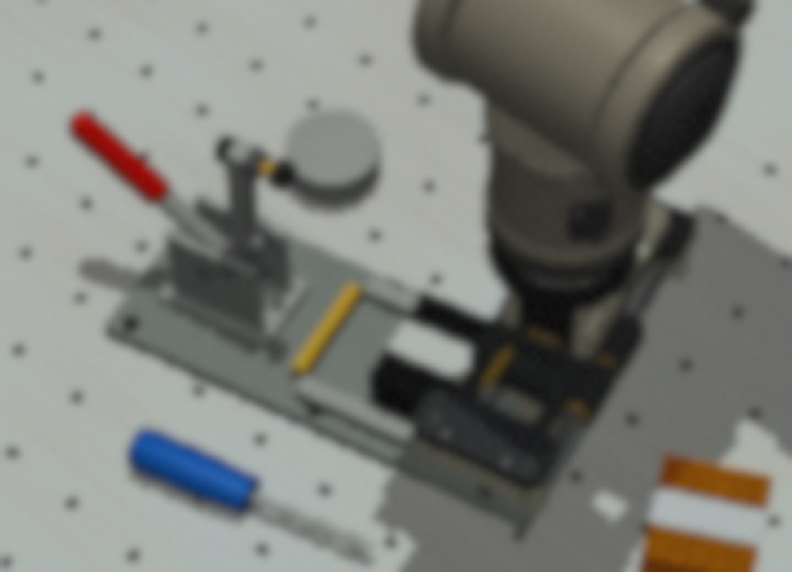

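The hand is behind the sink, between the rails, and clear of everything else. Pushing now.

Call:
move_arm --deltas '[{"dp": [0.001, -0.01, -0.001], "turn": [0, 0, 0]}, {"dp": [0.001, -0.016, -0.001], "turn": [0, 0, 0]}, {"dp": [0.001, -0.022, -0.001], "turn": [0, 0, 0]}, {"dp": [0.001, -0.028, -0.001], "turn": [0, 0, 0]}, {"dp": [0.001, -0.034, -0.001], "turn": [0, 0, 0]}, {"dp": [0.001, -0.04, -0.001], "turn": [0, 0, 0]}, {"dp": [0.001, -0.046, -0.001], "turn": [0, 0, 0]}, {"dp": [0.001, -0.052, -0.001], "turn": [0, 0, 0]}, {"dp": [0.001, -0.058, -0.001], "turn": [0, 0, 0]}, {"dp": [0.001, -0.062, -0.001], "turn": [0, 0, 0]}]'

```text
time: 3.45
tool_pos: [0.5483, 0.0173, 0.0213]
tool_rot: [-0.373, 1.571, -0.151]
contact_force: [-0.6, 3.9, 3.2]
opening: 0.0003
```

Call:
move_arm --deltas '[{"dp": [0, -0.002, 0], "turn": [0, 0, 0]}, {"dp": [0, -0.004, 0], "turn": [0, 0, 0]}, {"dp": [0, -0.004, 0], "turn": [0, 0, 0]}]'

```text
time: 3.75
tool_pos: [0.5491, 0.0135, 0.0212]
tool_rot: [-1.552, 1.57, -1.33]
contact_force: [0.3, 1.4, 0.5]
opening: 0.0006
```

```bash
python3 - <<'E'
from cell import robot
from h import *
o=robot.observe()
plan(o,[(-.002,.104,.022)])
p,d=robot.read_camera('scene')
cv2.imwrite('pics/s2.png',cv2.resize(p[185:315,220:400,::-1],None,fx=4.4,fy=4.4,interpolation=cv2.INTER_CUBIC))
E
```

```text
t 3.75 tcp jig [-0.002   0.1095  0.0212] F [0.31 1.36 0.53] open 0.0006
turn [-0.    0.    0.03]
(-0.002, 0.104, 0.022) dp [-0.0008 -0.0055 -0.    ]
```

View pics/s2.png

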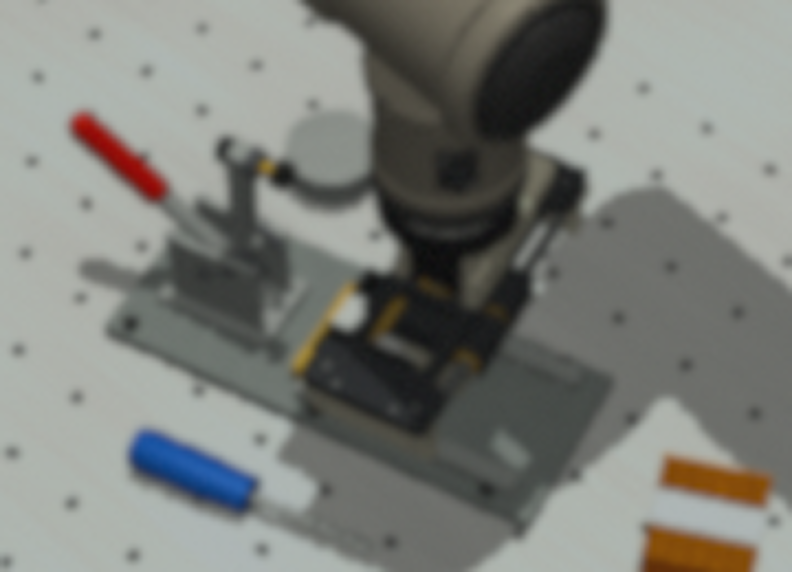

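Call:
move_arm --deltas '[{"dp": [0, -0.001, 0], "turn": [0, 0, 0]}, {"dp": [0, -0.002, 0], "turn": [0, 0, 0]}, {"dp": [0, -0.003, 0], "turn": [0, 0, 0]}, {"dp": [0, -0.003, 0], "turn": [0, 0, 0]}]'

```text
time: 4.2
tool_pos: [0.5496, 0.0107, 0.0211]
tool_rot: [-2.681, 1.57, -2.459]
contact_force: [1.1, 1.8, -0.0]
opening: 0.0005
```

Call:
move_arm --deltas '[{"dp": [0, -0.001, 0], "turn": [0, 0, 0]}, {"dp": [0, -0.002, 0], "turn": [0, 0, 0]}, {"dp": [0, -0.002, 0], "turn": [0, 0, 0]}]'

```text
time: 4.5
tool_pos: [0.55, 0.0087, 0.0212]
tool_rot: [-2.48, 1.57, -2.259]
contact_force: [-0.8, 0.0, -1.0]
opening: -0.0001
```

Call:
move_arm --deltas '[{"dp": [0, -0.001, 0], "turn": [0, 0, 0]}, {"dp": [0, -0.002, 0], "turn": [0, 0, 0]}, {"dp": [0, -0.002, 0], "turn": [0, 0, 0]}]'

```text
time: 4.8
tool_pos: [0.5499, 0.008, 0.0212]
tool_rot: [2.063, 1.569, 2.284]
contact_force: [-1.4, 5.9, 1.4]
opening: 0.0006
```

Call:
move_arm --deltas '[{"dp": [0, -0.001, 0], "turn": [0, 0, 0]}, {"dp": [0, -0.002, 0], "turn": [0, 0, 0]}, {"dp": [0, -0.002, 0], "turn": [0, 0, 0]}]'

```text
time: 5.1
tool_pos: [0.5499, 0.0079, 0.0213]
tool_rot: [1.85, 1.567, 2.072]
contact_force: [-2.5, 14.6, 4.0]
opening: 0.0006
```

```bash
python3 - <<'E'
from cell import robot
from h import *
o=robot.observe()
plan(o,[(-.002,.104,.022)])
p,d=robot.read_camera('top')
cv2.imwrite('pics/t2.png',cv2.resize(p[170:290,220:400,::-1],None,fx=4.4,fy=4.4,interpolation=cv2.INTER_CUBIC))
E
```

```text
t 5.1 tcp jig [-0.0024  0.1039  0.0213] F [-2.47 14.56  3.99] open 0.0006
turn [-0.01 -0.07 -0.24]
(-0.002, 0.104, 0.022) dp [-0.0007  0.0001  0.0004]
```

View pics/t2.png

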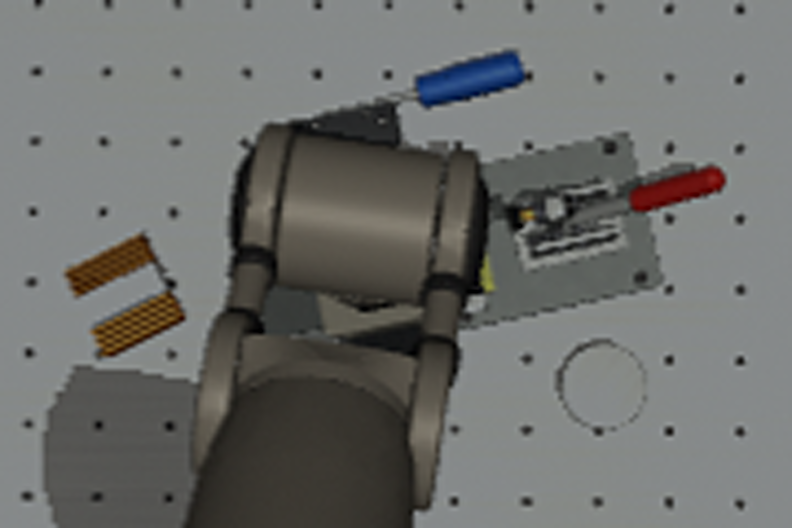

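The sink is home: TCP stalled at jig y = 0.104 with 15 N. I'll back off and rise.

Call:
move_arm --deltas '[{"dp": [0, 0.01, 0], "turn": [0, 0, 0]}, {"dp": [0, 0.025, 0], "turn": [0, 0, 0]}, {"dp": [-0.01, 0.035, 0], "turn": [0, 0, 0]}, {"dp": [-0.05, 0.035, 0], "turn": [0, 0, 0]}, {"dp": [-0.095, 0.035, 0], "turn": [0, 0, 0]}, {"dp": [-0.14, 0.035, 0], "turn": [0, 0, 0]}, {"dp": [-0.185, 0.035, 0], "turn": [0, 0, 0]}, {"dp": [-0.215, 0.035, 0], "turn": [0, 0, 0]}, {"dp": [-0.215, 0.035, 0], "turn": [0, 0, 0]}, {"dp": [-0.215, 0.035, 0], "turn": [0, 0, 0]}]'

```text
time: 6.15
tool_pos: [0.5431, 0.0395, 0.2371]
tool_rot: [-0.478, 1.569, -0.256]
contact_force: [0.4, 0.4, -0.6]
opening: 0.0005
```

```bash
python3 - <<'E'
from cell import robot
from h import *
o=robot.observe()
plan(o,[(0,-.172,.236),(0,-.172,.105)])
i=robot.camera_info('wrist');p,d=robot.read_camera('wrist')
cv2.imwrite('pics/w2.png',p[:,:,::-1])
for X in [(0,.035,.022),(0,.19,.01),(.055,.19,.01),(-.055,.19,.01),(.0,.095,.048)]: print(X,proj(i,j2w(X))[0].round(1))
E
```

```text
t 6.15 tcp jig [-0.002   0.1362  0.2371] F [ 0.43  0.41 -0.63] open 0.0005
turn [0.01 0.09 0.05]
(0, -0.172, 0.236) dp [ 0.0014 -0.3082  0.0019]
(0, -0.172, 0.105) dp [ 0.1324 -0.3081  0.0017]
(0, 0.035, 0.022) [320.5 296.6]
(0, 0.19, 0.01) [320.5 160.4]
(0.055, 0.19, 0.01) [371.8 160.3]
(-0.055, 0.19, 0.01) [269.2 160.4]
(0.0, 0.095, 0.048) [320.7 255.8]
```

View pics/w2.png

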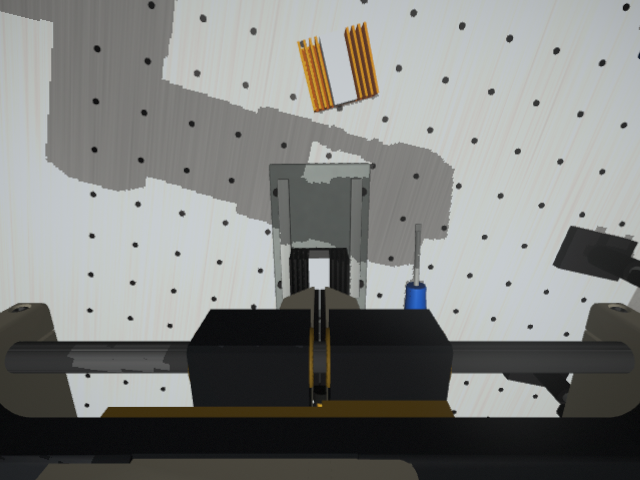

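Face bottom edge is at row 249 and top edge near 257 (predicted 256), so the sink is home and square. Moving over to the handle side.

Call:
move_arm --deltas '[{"dp": [0.001, -0.045, 0.002], "turn": [0, 0, 0]}, {"dp": [0.001, -0.09, 0.002], "turn": [0, 0, 0]}, {"dp": [0.001, -0.135, 0.002], "turn": [0, 0, 0]}, {"dp": [0.001, -0.18, 0.002], "turn": [0, 0, 0]}, {"dp": [0.001, -0.225, 0.002], "turn": [0, 0, 0]}, {"dp": [0.001, -0.27, 0.002], "turn": [0, 0, 0]}, {"dp": [0.001, -0.308, 0.002], "turn": [0, 0, 0]}, {"dp": [0.001, -0.308, 0.002], "turn": [0, 0, 0]}, {"dp": [0.001, -0.308, 0.002], "turn": [0, 0, 0]}]'

```text
time: 7.1
tool_pos: [0.6122, -0.261, 0.2328]
tool_rot: [2.357, 1.567, 2.577]
contact_force: [0.0, 0.2, 0.1]
opening: 0.0003
```

```bash
python3 - <<'E'
from cell import robot
from h import *
o=robot.observe()
plan(o,[(0,-.172,.105)])
p,d=robot.read_camera('scene')
cv2.imwrite('pics/s3.png',cv2.resize(p[185:315,220:400,::-1],None,fx=4.4,fy=4.4,interpolation=cv2.INTER_CUBIC))
E
```

```text
t 7.1 tcp jig [-0.0008 -0.1722  0.2328] F [0.02 0.19 0.11] open 0.0003
turn [-0.1  -0.17 -0.17]
(0, -0.172, 0.105) dp [ 0.1278 -0.0002  0.0012]
```

View pics/s3.png

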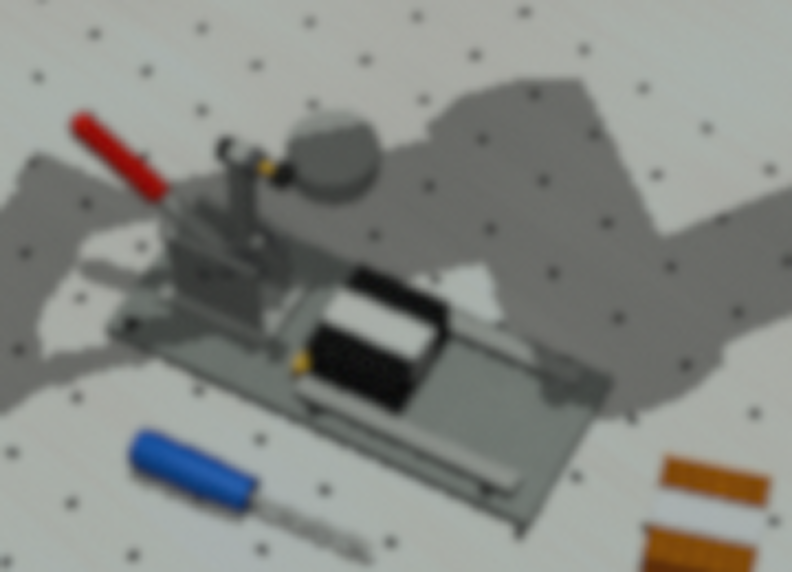

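The sink touches the brass stop at (300,360) and the clamp is open. I'll descend beyond the handle tip and then push.

Call:
move_arm --deltas '[{"dp": [0.04, 0, 0.001], "turn": [0, 0, 0]}, {"dp": [0.08, 0, 0.001], "turn": [0, 0, 0]}, {"dp": [0.115, 0, 0.001], "turn": [0, 0, 0]}, {"dp": [0.13, 0, 0.001], "turn": [0, 0, 0]}, {"dp": [0.13, 0.01, 0.001], "turn": [0, 0, 0]}, {"dp": [0.13, 0.02, 0.001], "turn": [0, 0, 0]}, {"dp": [0.13, 0.02, 0.001], "turn": [0, 0, 0]}]'

```text
time: 7.85
tool_pos: [0.6102, -0.2389, 0.1072]
tool_rot: [-0.531, 1.569, -0.307]
contact_force: [1.2, -0.9, 0.6]
opening: -0.0001
```

```bash
python3 - <<'E'
from cell import robot
from h import *
o=robot.observe()
plan(o,[(0,-.1,.11),(0,-.06,.125),(0,-.037,.133)])
E
```

```text
t 7.85 tcp jig [ 0.0021 -0.1501  0.1072] F [ 1.24 -0.9   0.56] open -0.0001
turn [0.13 0.1  0.06]
(0, -0.1, 0.11) dp [-0.0028  0.0501 -0.002 ]
(0, -0.06, 0.125) dp [-0.0179  0.0901 -0.0019]
(0, -0.037, 0.133) dp [-0.0259  0.1131 -0.0018]
```

Call:
move_arm --deltas '[{"dp": [0, 0.01, -0.001], "turn": [0, 0, 0]}, {"dp": [0, 0.02, -0.002], "turn": [0, 0, 0]}, {"dp": [0, 0.03, -0.002], "turn": [0, 0, 0]}, {"dp": [-0.002, 0.04, -0.002], "turn": [0, 0, 0]}, {"dp": [-0.004, 0.049, -0.002], "turn": [0, 0, 0]}, {"dp": [-0.007, 0.058, -0.002], "turn": [0, 0, 0]}, {"dp": [-0.01, 0.066, -0.002], "turn": [0, 0, 0]}, {"dp": [-0.013, 0.074, -0.002], "turn": [0, 0, 0]}, {"dp": [-0.016, 0.08, -0.002], "turn": [0, 0, 0]}, {"dp": [-0.018, 0.085, -0.002], "turn": [0, 0, 0]}]'

```text
time: 8.85
tool_pos: [0.5886, -0.1581, 0.1229]
tool_rot: [2.892, 1.57, 3.114]
contact_force: [1.3, -4.3, -3.9]
opening: 0.0
```

```bash
python3 - <<'E'
from cell import robot
from h import *
o=robot.observe()
plan(o,[(0,-.06,.125),(0,-.037,.133)])
p,d=robot.read_camera('scene')
cv2.imwrite('pics/s4.png',cv2.resize(p[185:315,220:400,::-1],None,fx=4.4,fy=4.4,interpolation=cv2.INTER_CUBIC))
E
```

```text
t 8.85 tcp jig [-0.0012 -0.0666  0.1229] F [ 1.28 -4.26 -3.85] open 0.0
turn [ 0.01 -0.05 -0.01]
(0, -0.06, 0.125) dp [-0.0021  0.0066  0.0012]
(0, -0.037, 0.133) dp [-0.0101  0.0296  0.0012]
```

View pics/s4.png

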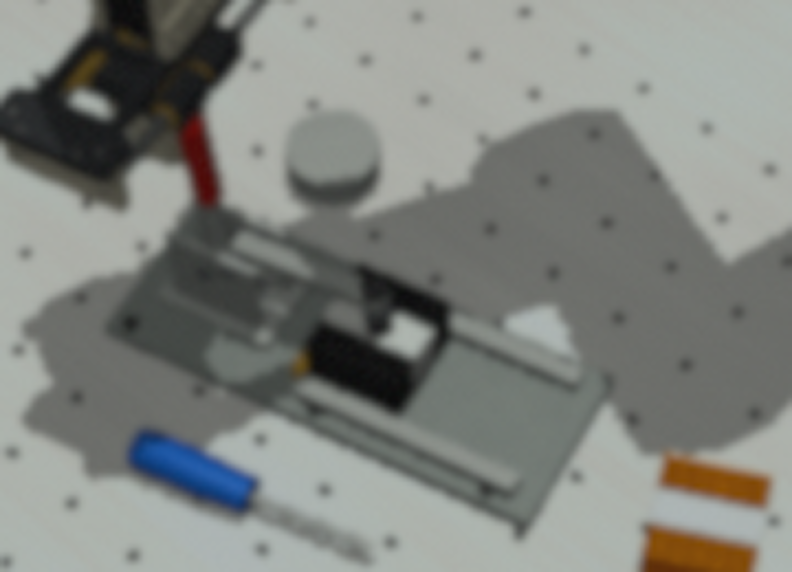

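The handle is near upright at (200,160), and the foot is on the sink's land at (378,310). Carrying on over centre.

Call:
move_arm --deltas '[{"dp": [-0.003, 0.005, 0.001], "turn": [0, 0, 0]}, {"dp": [-0.005, 0.01, 0.001], "turn": [0, 0, 0]}, {"dp": [-0.007, 0.015, 0.001], "turn": [0, 0, 0]}, {"dp": [-0.009, 0.02, 0.001], "turn": [0, 0, 0]}, {"dp": [-0.01, 0.024, 0.001], "turn": [0, 0, 0]}, {"dp": [-0.01, 0.027, 0.001], "turn": [0, 0, 0]}, {"dp": [-0.01, 0.027, 0.001], "turn": [0, 0, 0]}, {"dp": [-0.01, 0.027, 0.001], "turn": [0, 0, 0]}]'

```text
time: 9.7
tool_pos: [0.5842, -0.1327, 0.1337]
tool_rot: [-1.197, 1.569, -0.975]
contact_force: [0.6, -4.8, 0.7]
opening: 0.0002
```

```bash
python3 - <<'E'
from cell import robot
from h import *
o=robot.observe()
plan(o,[(0,-.06,.125),(0,-.037,.133)])
E
```

```text
t 9.7 tcp jig [ 0.0002 -0.0408  0.1337] F [ 0.65 -4.8   0.72] open 0.0002
turn [-0.    0.04  0.1 ]
(0, -0.06, 0.125) dp [ 0.0087 -0.0192 -0.0002]
(0, -0.037, 0.133) dp [ 0.0007  0.0038 -0.0002]
```

Call:
move_arm --deltas '[{"dp": [0, 0.002, 0], "turn": [0, 0, 0]}, {"dp": [0, 0.003, 0], "turn": [0, 0, 0]}, {"dp": [0, 0.003, 0], "turn": [0, 0, 0]}]'

```text
time: 10.0
tool_pos: [0.5842, -0.1321, 0.1338]
tool_rot: [-1.328, 1.565, -1.107]
contact_force: [1.5, -12.8, -1.6]
opening: 0.0003
```

Call:
move_arm --deltas '[{"dp": [0, 0.002, 0], "turn": [0, 0, 0]}, {"dp": [0, 0.003, 0], "turn": [0, 0, 0]}, {"dp": [0, 0.003, 0], "turn": [0, 0, 0]}]'

```text
time: 10.3
tool_pos: [0.5841, -0.1318, 0.1339]
tool_rot: [-1.366, 1.56, -1.145]
contact_force: [3.2, -20.8, -3.8]
opening: 0.0005
```

The handle is against its stop: no movement as the force rose to 21 N. Backing well off.

Call:
move_arm --deltas '[{"dp": [0, -0.012, 0], "turn": [0, 0, 0]}, {"dp": [0, -0.025, 0], "turn": [0, 0, 0]}, {"dp": [0, -0.045, 0], "turn": [0, 0, 0]}, {"dp": [-0.02, -0.065, 0], "turn": [0, 0, 0]}, {"dp": [-0.06, -0.085, 0], "turn": [0, 0, 0]}, {"dp": [-0.1, -0.085, 0], "turn": [0, 0, 0]}, {"dp": [-0.1, -0.085, 0], "turn": [0, 0, 0]}, {"dp": [-0.1, -0.085, 0], "turn": [0, 0, 0]}]'

```text
time: 11.1
tool_pos: [0.6016, -0.2098, 0.234]
tool_rot: [-0.477, 1.569, -0.256]
contact_force: [-0.3, 0.1, -1.3]
opening: 0.0007
```

```bash
python3 - <<'E'
from cell import robot
from h import *
o=robot.observe()
plan(o,[(0,.03,.234),(0,.03,.125)])
p,d=robot.read_camera('scene')
cv2.imwrite('pics/s5.png',cv2.resize(p[185:315,220:400,::-1],None,fx=4.4,fy=4.4,interpolation=cv2.INTER_CUBIC))
tip=j2w([[0,-.037+.115*np.sin(a-.95),.053+.115*np.cos(a-.95)] for a in (.95,1.0,1.06,1.15)])
print((proj(robot.camera_info('scene'),tip)-[220,185]+.5)*4.4-.5)
E
```

```text
t 11.1 tcp jig [ 2.000e-04 -1.199e-01  2.340e-01] F [-0.26  0.09 -1.28] open 0.0007
turn [-0.03  0.09  0.04]
(0, 0.03, 0.234) dp [-1.000e-04  1.499e-01 -2.000e-04]
(0, 0.03, 0.125) dp [ 0.1089  0.15   -0.0004]
[[204.9748888  124.40276181]
 [214.09401505 128.52563938]
 [225.10021335 133.92879646]
 [241.63654629 142.9187239 ]]
```

View pics/s5.png

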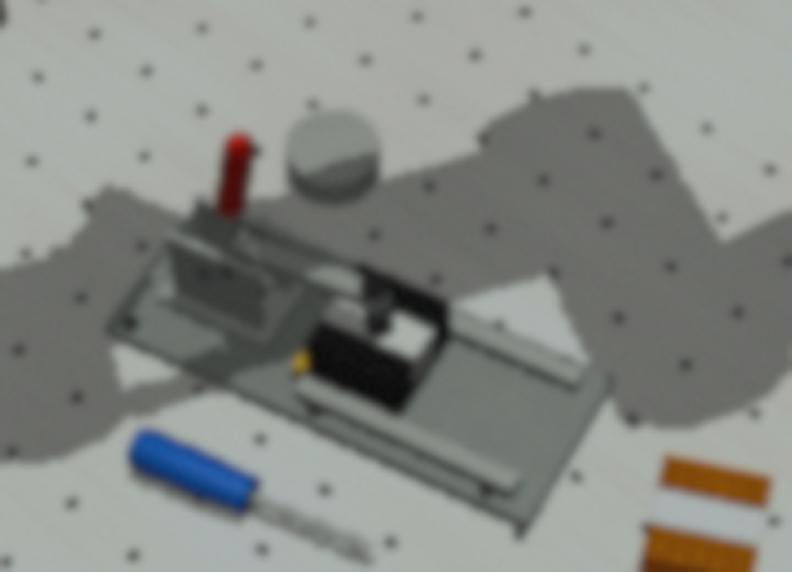

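The handle tip is at (239,143), which matches locked (1.15 predicts (242,143)). I'll move high over to the other side while waiting out the hold.

Call:
move_arm --deltas '[{"dp": [0, 0.03, 0], "turn": [0, 0, 0]}, {"dp": [0, 0.06, 0], "turn": [0, 0, 0]}, {"dp": [0, 0.09, 0], "turn": [0, 0, 0]}, {"dp": [0, 0.12, 0], "turn": [0, 0, 0]}, {"dp": [0, 0.15, 0], "turn": [0, 0, 0]}, {"dp": [0, 0.15, 0], "turn": [0, 0, 0]}, {"dp": [0, 0.15, 0], "turn": [0, 0, 0]}, {"dp": [0, 0.15, 0], "turn": [0, 0, 0]}, {"dp": [0, 0.15, 0], "turn": [0, 0, 0]}, {"dp": [0, 0.15, 0], "turn": [0, 0, 0]}]'

```text
time: 12.15
tool_pos: [0.5684, -0.0637, 0.2329]
tool_rot: [2.988, 1.57, -3.075]
contact_force: [-0.8, 0.4, -0.2]
opening: 0.0003
```

Call:
move_arm --deltas '[{"dp": [0, 0, 0], "turn": [0, 0, 0]}, {"dp": [0, 0, 0], "turn": [0, 0, 0]}, {"dp": [0, 0, 0], "turn": [0, 0, 0]}, {"dp": [0, 0, 0], "turn": [0, 0, 0]}, {"dp": [0, 0, 0], "turn": [0, 0, 0]}, {"dp": [0, 0, 0], "turn": [0, 0, 0]}, {"dp": [0, 0, 0], "turn": [0, 0, 0]}, {"dp": [0, 0, 0], "turn": [0, 0, 0]}, {"dp": [0, 0, 0], "turn": [0, 0, 0]}, {"dp": [0, 0, 0], "turn": [0, 0, 0]}]'

```text
time: 13.15
tool_pos: [0.5683, -0.0628, 0.2333]
tool_rot: [-2.034, 1.571, -1.812]
contact_force: [0.2, -0.3, -0.4]
opening: 0.0002
```

Call:
move_arm --deltas '[{"dp": [0, 0, 0], "turn": [0, 0, 0]}, {"dp": [0, 0, 0], "turn": [0, 0, 0]}, {"dp": [0, 0, 0], "turn": [0, 0, 0]}, {"dp": [0, 0, 0], "turn": [0, 0, 0]}, {"dp": [0, 0, 0], "turn": [0, 0, 0]}, {"dp": [0, 0, 0], "turn": [0, 0, 0]}, {"dp": [0, 0, 0], "turn": [0, 0, 0]}, {"dp": [0, 0, 0], "turn": [0, 0, 0]}, {"dp": [0, 0, 0], "turn": [0, 0, 0]}, {"dp": [0, 0, 0], "turn": [0, 0, 0]}]'

```text
time: 14.15
tool_pos: [0.5683, -0.0628, 0.2333]
tool_rot: [-2.343, 1.571, -2.121]
contact_force: [-0.2, -0.2, 1.4]
opening: 0.0006
```

Call:
move_arm --deltas '[{"dp": [0, 0, 0], "turn": [0, 0, 0]}, {"dp": [0, 0, 0], "turn": [0, 0, 0]}, {"dp": [0, 0, 0], "turn": [0, 0, 0]}, {"dp": [0, 0, 0], "turn": [0, 0, 0]}, {"dp": [0, 0, 0], "turn": [0, 0, 0]}, {"dp": [0, 0, 0], "turn": [0, 0, 0]}, {"dp": [0, 0, 0], "turn": [0, 0, 0]}, {"dp": [0, 0, 0], "turn": [0, 0, 0]}, {"dp": [0, 0, 0], "turn": [0, 0, 0]}, {"dp": [0, 0, 0], "turn": [0, 0, 0]}]'

```text
time: 15.15
tool_pos: [0.5683, -0.0628, 0.2333]
tool_rot: [-1.547, 1.571, -1.325]
contact_force: [0.0, -0.3, -0.5]
opening: 0.0003
```

```bash
python3 - <<'E'
from cell import robot
from h import *
o=robot.observe()
plan(o,[(0,.03,.13),(0,.0,.13),(0,-.09,.11)])
p,d=robot.read_camera('scene')
cv2.imwrite('pics/s6.png',cv2.resize(p[185:315,220:400,::-1],None,fx=4.4,fy=4.4,interpolation=cv2.INTER_CUBIC))
E
```

```text
t 15.15 tcp jig [0.     0.0309 0.2333] F [ 0.03 -0.32 -0.48] open 0.0003
turn [-0.  0.  0.]
(0, 0.03, 0.13) dp [ 0.1033 -0.0009 -0.    ]
(0, 0.0, 0.13) dp [ 0.1033 -0.0309 -0.    ]
(0, -0.09, 0.11) dp [ 0.1233 -0.1209 -0.    ]
```

View pics/s6.png

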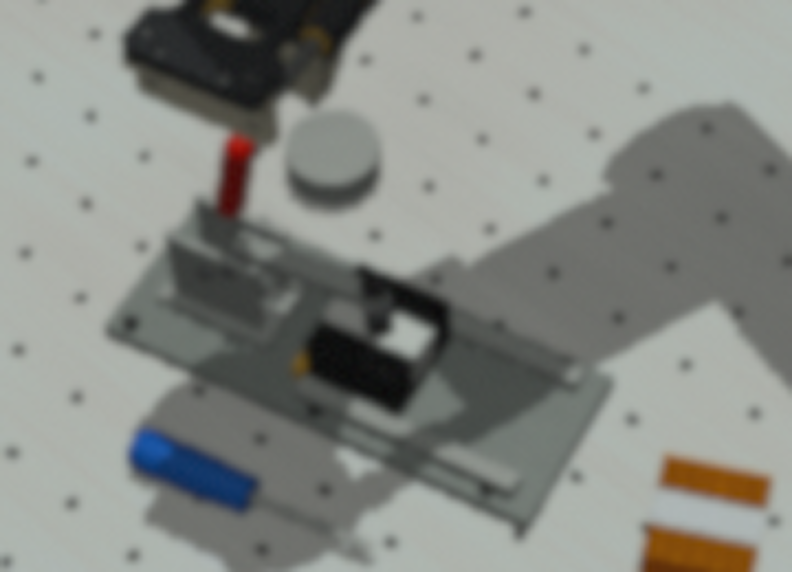

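The clamp held for over 4 s by itself. I'll descend on the +y side and push the handle back.

Call:
move_arm --deltas '[{"dp": [0.035, 0.004, 0], "turn": [0, 0, 0]}, {"dp": [0.07, 0.004, 0], "turn": [0, 0, 0]}, {"dp": [0.1, 0.004, 0], "turn": [0, 0, 0]}, {"dp": [0.1, -0.005, 0], "turn": [0, 0, 0]}, {"dp": [0.1, -0.015, 0], "turn": [0, 0, 0]}, {"dp": [0.1, -0.022, 0], "turn": [0, 0, 0]}, {"dp": [0.1, -0.03, 0], "turn": [0, 0, 0]}, {"dp": [0.099, -0.038, 0], "turn": [0, 0, 0]}, {"dp": [0.098, -0.046, 0], "turn": [0, 0, 0]}, {"dp": [0.098, -0.053, 0], "turn": [0, 0, 0]}]'

```text
time: 16.2
tool_pos: [0.5806, -0.1152, 0.1367]
tool_rot: [-0.437, 1.569, -0.215]
contact_force: [-0.6, 1.3, 1.5]
opening: 0.0005
```

```bash
python3 - <<'E'
from cell import robot
from h import *
o=robot.observe()
plan(o,[(0,-.0605,.132),(0,-.079,.121),(0,-.0915,.11)])
p,d=robot.read_camera('scene')
cv2.imwrite('pics/s7.png',cv2.resize(p[185:315,220:400,::-1],None,fx=4.4,fy=4.4,interpolation=cv2.INTER_CUBIC))
E
```

```text
t 16.2 tcp jig [ 0.0005 -0.0229  0.1367] F [-0.63  1.34  1.5 ] open 0.0005
turn [-0.01  0.11  0.05]
(0, -0.0605, 0.132) dp [ 0.0047 -0.0376 -0.0005]
(0, -0.079, 0.121) dp [ 0.0157 -0.0561 -0.0005]
(0, -0.0915, 0.11) dp [ 0.0267 -0.0685 -0.0005]
```

View pics/s7.png

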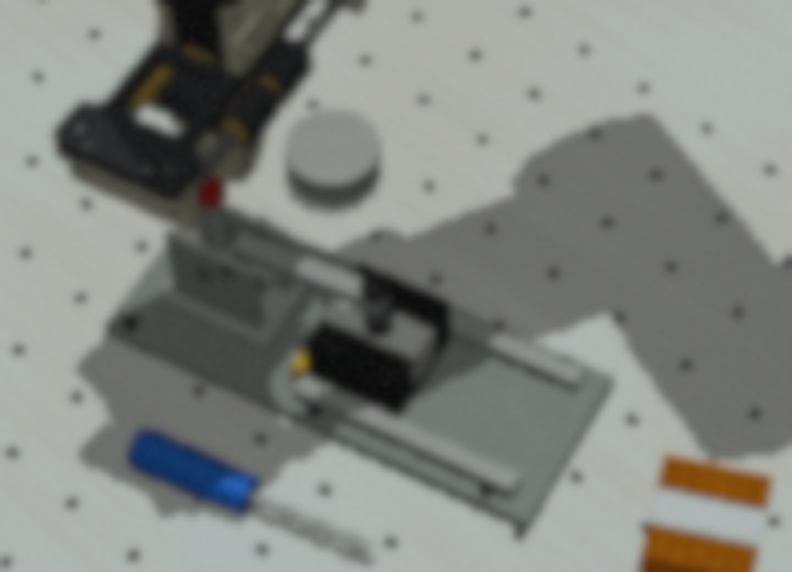

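The handle is back past centre, and the sink is still home at (300,360). Continuing along the arc.

Call:
move_arm --deltas '[{"dp": [0, -0.007, 0], "turn": [0, 0, 0]}, {"dp": [0.001, -0.015, 0], "turn": [0, 0, 0]}, {"dp": [0.003, -0.023, 0], "turn": [0, 0, 0]}, {"dp": [0.004, -0.031, 0], "turn": [0, 0, 0]}, {"dp": [0.005, -0.038, 0], "turn": [0, 0, 0]}, {"dp": [0.009, -0.045, 0], "turn": [0, 0, 0]}, {"dp": [0.013, -0.052, 0], "turn": [0, 0, 0]}, {"dp": [0.017, -0.058, 0], "turn": [0, 0, 0]}, {"dp": [0.021, -0.063, 0], "turn": [0, 0, 0]}, {"dp": [0.024, -0.066, 0], "turn": [0, 0, 0]}]'

```text
time: 17.25
tool_pos: [0.5945, -0.179, 0.1107]
tool_rot: [1.905, 1.57, 2.126]
contact_force: [0.3, 4.0, 2.5]
opening: 0.0001
```

```bash
python3 - <<'E'
from cell import robot
from h import *
o=robot.observe()
plan(o,[(0,-.0915,.11),(0,-.095,.107)])
p,d=robot.read_camera('scene')
cv2.imwrite('pics/s8.png',cv2.resize(p[185:315,220:400,::-1],None,fx=4.4,fy=4.4,interpolation=cv2.INTER_CUBIC))
E
```

```text
t 17.25 tcp jig [-0.     -0.0882  0.1107] F [0.31 3.99 2.48] open 0.0001
turn [-0.01 -0.02 -0.05]
(0, -0.0915, 0.11) dp [ 0.0007 -0.0033  0.    ]
(0, -0.095, 0.107) dp [ 0.0037 -0.0068  0.    ]
```

View pics/s8.png

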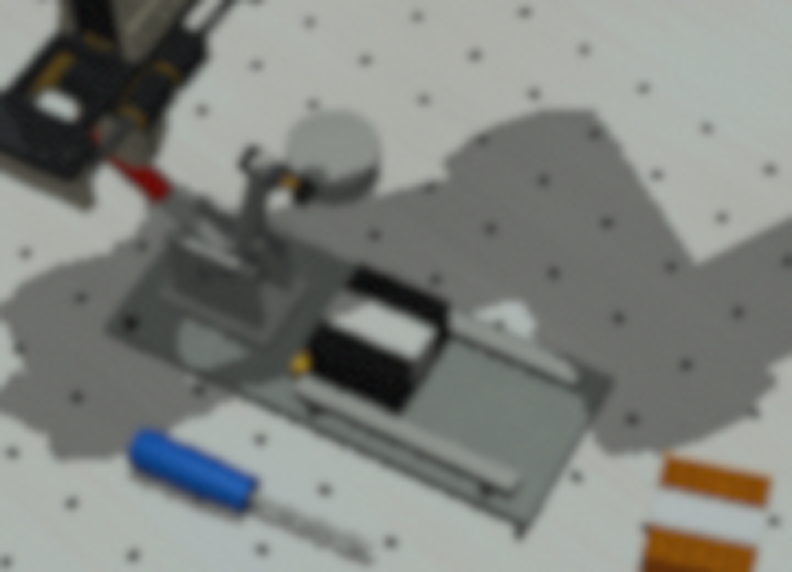

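Nearly open, with the arm standing at (255,170). I'll press gently on to the open end.

Call:
move_arm --deltas '[{"dp": [0.002, -0.002, 0], "turn": [0, 0, 0]}, {"dp": [0.004, -0.004, 0], "turn": [0, 0, 0]}, {"dp": [0.005, -0.006, 0], "turn": [0, 0, 0]}, {"dp": [0.005, -0.006, 0], "turn": [0, 0, 0]}]'

```text
time: 17.7
tool_pos: [0.5955, -0.1827, 0.1068]
tool_rot: [1.659, 1.567, 1.881]
contact_force: [-1.9, 10.9, 9.2]
opening: 0.0003
```

Call:
move_arm --deltas '[{"dp": [0.001, -0.002, 0], "turn": [0, 0, 0]}, {"dp": [0.001, -0.002, 0], "turn": [0, 0, 0]}, {"dp": [0.001, -0.002, 0], "turn": [0, 0, 0]}]'

```text
time: 18.0
tool_pos: [0.5956, -0.1831, 0.1064]
tool_rot: [1.664, 1.565, 1.887]
contact_force: [-5.0, 16.9, 13.1]
opening: 0.0005
```

At the open stop. I'll retreat along the handle's normal and then up, and check.

Call:
move_arm --deltas '[{"dp": [-0.01, 0.008, 0], "turn": [0, 0, 0]}, {"dp": [-0.03, 0.014, 0], "turn": [0, 0, 0]}, {"dp": [-0.06, 0.014, 0], "turn": [0, 0, 0]}, {"dp": [-0.1, 0.014, 0], "turn": [0, 0, 0]}, {"dp": [-0.15, 0.0, 0], "turn": [0, 0, 0]}, {"dp": [-0.15, -0.045, 0], "turn": [0, 0, 0]}, {"dp": [-0.15, -0.09, 0], "turn": [0, 0, 0]}, {"dp": [-0.15, -0.13, 0], "turn": [0, 0, 0]}, {"dp": [-0.15, -0.13, 0], "turn": [0, 0, 0]}, {"dp": [-0.15, -0.13, 0], "turn": [0, 0, 0]}]'

```text
time: 19.0
tool_pos: [0.6243, -0.3149, 0.2544]
tool_rot: [-3.122, 1.57, -2.902]
contact_force: [-0.4, 0.7, -0.2]
opening: 0.0004
```

```bash
python3 - <<'E'
from cell import robot
from h import *
o=robot.observe()
plan(o,[])
p,d=robot.read_camera('scene')
cv2.imwrite('pics/s9.png',cv2.resize(p[185:315,220:400,::-1],None,fx=4.4,fy=4.4,interpolation=cv2.INTER_CUBIC))
q,d=robot.read_camera('top'); cv2.imwrite('pics/t9.png',cv2.resize(q[150:300,140:500,::-1],None,fx=2.2,fy=2.2,interpolation=cv2.INTER_CUBIC))
tip=j2w([[0,-.037+.115*np.sin(a-.95),.053+.115*np.cos(a-.95)] for a in (0,.1,.2)])
print((proj(robot.camera_info('scene'),tip)-[220,185]+.5)*4.4-.5)
E
```

```text
t 19.0 tcp jig [-0.0009 -0.2274  0.2544] F [-0.35  0.74 -0.18] open 0.0004
turn [-0.13 -0.07  0.  ]
[[ 73.14000984 118.34375703]
 [ 81.39811153 112.66519446]
 [ 91.24993998 108.34635185]]
```

View pics/s9.png

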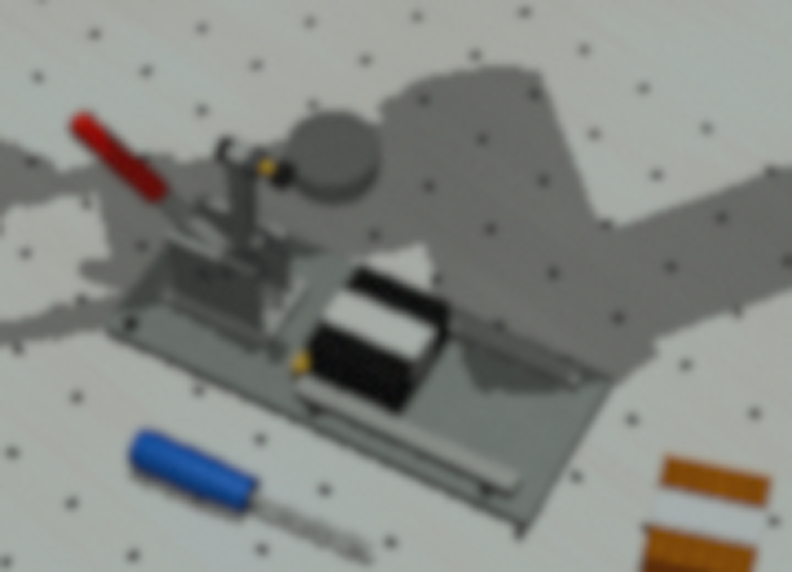

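View pics/t9.png

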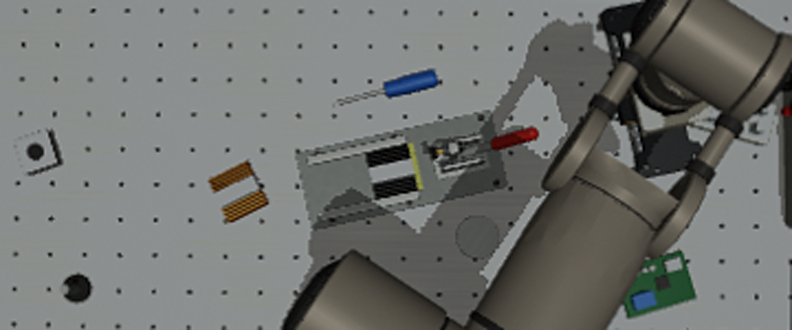

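The handle tip is at (82,123), the same place as at the start (fully open). The sink is against the stop, the bystanders are untouched, and the hand is clear. Handing in.

```bash
python3 - <<'E'
from cell import robot
robot.hand_in(); print(robot.observe()['time'])
E
```

```text
the job is handed in; nothing more can be done
the job is handed in; nothing more can be done
```

The job is done and handed in at about 19 s of the 67 s allowed; the hand-in gives no verdict.

- **Slide home:** I pushed the heat sink along the rails with closed fingers until it stalled against the brass stop. The hand stopped at jig y ≈ 104 mm under about 15 N, where a sink that is home should stop it.
- **Clamp and hold:** I swung the handle over centre to its stop; it did not move further as the push rose to 21 N. In the picture its tip matched the locked position of 1.15 rad. I then kept the hand clear of the jig for over 4 s.
- **Reopen:** I pushed the handle back to its open stop, backed off and raised the hand clear.

**Last checks:**
- The last scene picture shows the handle tip back where it started and the sink still touching the brass stop.
- The driver, screw tin, orange look-alike, spare block, post and circuit board look unmoved. The cuvette rack was partly behind the arm in the last top picture; the hand only passed it well above its 54 mm height.
- The camera views and the brief disagreed on the jig's outline by up to about 3 mm, which did not affect the work. No check failed.
- The foot's travel could not be read directly. I only saw the foot resting on the sink's aluminium land while the clamp was locked.

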